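# Unbolt a hold stop and pass the carton over its one-way flap

### The arm

A 6-joint arm with a two-finger parallel gripper is mounted at the origin on a cart in front of the work surface, level with it; the furniture and walls round the work are solid. World frame = base frame: x ahead of the robot, y to its left, z up, the work surface at z = 0. Lengths are in m, angles in degrees, forces in N, time in s.
With the tool pointing down it reaches from about 0.325 to 0.775 m from the base axis. Payload 5.5 kg.
Tool frame: the origin (TCP) lies at the centre of the arm's flange, where the gripper is bolted on; the fingertips stand 182 mm ahead of it and the grasp point (between the pads) lies 163 mm ahead of it; z points along the fingers, y is the line along which they close (so a half turn about z gives the same grasp; the last joint's range is limited). The gripper opens to 88 mm and grips with 3 to 60 N. Pads are 20 mm wide; open, the fingers measure 115 mm over their backs; the gripper's body (75 mm by 178 mm) begins 61 mm behind the grasp point.
Start: joints at [63.329, 5.22, 70.514, -0, 104.267, -3.249], TCP at [0.239, 0.551, 0.405] pointing down, gripper open.
Joint ranges: [-164.24, 164.24], [-49.07, 125.15], [9.68, 141.18], [-86.29, 266.29], [3.28, 154.24], [-151.56, 151.56]. Speed limits (degrees/s): [147.25, 147.25, 172.46, 180, 180, 180].

### API

Orientations are given as [roll, pitch, yaw] about the fixed x, y, z axes, in that order (R = Rz(yaw) Ry(pitch) Rx(roll)).
In Python, from station import r gives the robot as it stands. The module is installed in compiled form; this text tells all that it offers. Calls block until the motion is done:
- r.reach(position, orientation): joint-space move of the TCP to a pose.
- r.servo_line(position, rotation=None, speed=0.15): straight line of the TCP; rotation=None keeps the orientation; speed is the mean speed in m/s.
- r.move_joints(angles): joint-space move.
- r.let_go() and r.grab(squeeze=None): open the fingers fully, or close them until they stop; squeeze is the grip in N (None keeps the last).
- r.wait(seconds).
- r.inverse_kinematics(position, orientation): joint angles nearest the present ones, or None.
- r.sense(): the state.
- r.snapshot(name): name is "side" or "top"; returns a dict with "frame" (400x640x3 uint8, red, green, blue), "fx", "fy", "cx", "cy" (pixels), "R" (3x3) and "t" (3): a world point X has camera coordinates R X + t. Camera axes: x right, y down, z forward; pixel columns grow to the right and rows downward; lengths in m; the calibration is good to about 2 mm. A picture is of the moment at which its call begins. There is no depth.
A pose or a line that the arm cannot do raises r.IKError and nothing moves.
- r.hand_in(): hands the job in; it is judged then, once.
The state is a dict: "clock": time; "joints": joint angles; "joint_vel": joint speeds; "joint_torque": joint torques, N m; "tcp_pos": TCP position; "orientation": TCP orientation; "contact_force": force on the tool from outside, world axes, zero at the start; "torque": the same for the moment, N m; "opening": finger opening in m; "gripper_force": force on a finger pad.
Only numpy, scipy, OpenCV 4.12 (cv2) and the standard library are available. Lean on these libraries where they do the work, as an engineer would, in place of code of your own. Each camera call takes 0.05 s, during which the arm holds its last target. There are 200 camera calls.

### The job

The white carton waiting in the lane may go out. Unbolt the lane's flap: pull the plunger's black T-handle up, twist it and let it down into its rest notch so that it stays retracted by itself. Then push the carton along the lane, over the flap, until the flap has sprung upright behind it; leave the carton flat on the lane, the plunger parked, and the tools and tape on the bench where they lie.

Things in the scene. Friction and masses are not known exactly. Their poses are not given: they have to be found in the camera images.
- stop_lane: Fixed low lane of grey sheet steel on dark cross feet. Origin on the table surface below the flap, at mid-width. Its x axis is the direction of travel, z up, y to the left of travel. Bed top 20 mm above the table; side guides 112 mm apart inside (y -56 to +56), 44 mm high above the table. Straight part x = -200 to +195; flared mouth out to x = -242; rubber-faced end stop with its face at x = +189. A bridge 46 mm high beside the -y guide carries the plunger.
- flap_edge (a point): Middle of the top edge of the steel flap, 54 mm wide, 4 mm thick, in the middle of the lane. Upright, it is at lane x = 0, y = 0, 52 mm above the table (32 above the bed).
- flap (a joint): Flap angle: 0 upright (a stop keeps it from going towards -x), grows to 1.4 as it folds down along +x under the carton. A spring stands it up again (about 3 N at the carton's foot to start it). The flap reaches 42 mm from its shaft (lane x = 0, 10 mm above the table), so it rises only when the carton's rear face is past x = 42 mm, and then fully once the fingers are out of its way. While the plunger is down its pin stands behind the flap's lock ear and it cannot fold.
- plunger_grip (a point): Centre of the plunger's black T-handle: a bar 62 long, 14 thick, 18 high (mm), on a vertical plunger at lane x = +8, y = -92. The centre is 94 mm above the table when down, 109 when parked. The round steel housing under it (32 mm across) reaches to 68 mm above the table. The point's x axis is along the bar.
- plunger_lift (a joint): Height of the plunger (m): 0 down (locked), 0.015 in the rest notch, 0.022 highest. A spring pulls it down with 8 to 13 N. A cross pin lets it turn only when raised at least 0.017.
- plunger_turn (a joint): Turn of the T-handle (rad), positive anticlockwise from above: 0 bar along the lane (the locked slot). The V-shaped rest notches lie at +1.05 and -1.05 (60 degrees either way; both serve), 2 mm deep; end stops at 1.3. Let down there it drops to 0.015 and stays.
- carton: Closed white carton with a brown tape strip, 101 x 100 mm, 60 high, about 0.28 kg, standing on the bed in the entry part of the lane, up to 6 mm off its middle and a little askew. Too wide to grasp: it is pushed. Origin at the centre of its underside, z up.
- screwdriver: Black-handled screwdriver, 218 mm long, at the front edge; bystander.
- marker_1: Black and white marker pen, 135 mm long, at the left front; bystander.
- pliers: Red-handled pliers, 168 mm long, right of the lane; bystander.
- spanner_13: Open spanner, 175 mm long, at the right front; bystander.
- spanner_17: Open spanner, 205 mm long, beside the other one; bystander.
- tape_measure: Yellow and black tape measure, 94 mm long, 71 high, left of the lane; bystander.
- masking_roll: Roll of masking tape lying flat, 96 mm across, 26 high, right of the lane; bystander.
Things that resemble listed ones, but are neither listed nor needed, are in the scene too. What is shaped like the carton but orange is not meant.

How it is judged (in metres and radians):
On the way, in this order (a step that is already met when the one before it is completed fails the run):
1. the plunger stands in its rest notch, let go, with the carton still before the flap (value of joint plunger_lift between 0.0125 and 0.0165 m and (value of joint plunger_turn between 0.9 and 1.2 rad or value of joint plunger_turn between -1.2 and -0.9 rad) and contact force between the fingers and plunger_lift below 0.2 N and x of carton in the frame of stop_lane below -0.03 m), for 0.3 s.
2. the carton is past the flap and the flap has sprung upright behind it (x of carton in the frame of stop_lane between 0.085 and 0.145 m and y of carton in the frame of stop_lane between -0.02 and 0.02 m and z of carton in the frame of stop_lane below 0.026 m and angle between carton's own z axis and vertical below 0.06 rad and value of joint flap below 0.12 rad), for 0.2 s.
At the end, for the whole second after the job is handed in: Plunger parked: raised 12.5 to 16.5 mm and turned 0.9 to 1.2 rad either way. Carton on the bed beyond the flap: its centre at lane x 85 to 145 mm, y within 20 mm, tilt under 0.06 rad, at rest and not touched. Flap upright within 0.12 rad (all of step 2 and value of joint plunger_lift between 0.0125 and 0.0165 m and (value of joint plunger_turn between 0.9 and 1.2 rad or value of joint plunger_turn between -1.2 and -0.9 rad) and linear speed of carton below 0.02 m/s and contact force between the fingers and carton below 0.2 N).
It fails at once if a thing lying on the bench is moved by more than 30 mm (distance of any of screwdriver, marker_1, pliers, spanner_13, spanner_17, tape_measure, masking_roll from where it was at the start of the episode above 0.03 m).
It fails at once if the carton is tipped by more than 0.4 rad (angle between carton's own z axis and vertical above 0.4 rad).
It also fails if it takes over 51 s, if anything falls off the work surface, if the arm or the gripper's body presses on something with over 40 N, if the wrist force passes 120 N, or if a joint passes its speed limit or range.

## Working session

There is one attempt and no reset: what is moved stays moved. The work goes in short steps, each a Python script; the robot and the scene stay as the last script left them, time stands still between calls to the robot, and variables do not carry over. Pictures are saved under pics/ and viewed, at most 10 in all, crops included, and the job is handed in when it is done.

```bash
mkdir -p pics; python3 - <<'E'
from station import r
import cv2, numpy as np
for n in("top","side"):
    s=r.snapshot(n); cv2.imwrite(f"pics/{n}0.png",s["frame"][:,:,::-1])
    np.savez(f"pics/{n}0.npz",**s)
    print(n,s["fx"],s["fy"],s["cx"],s["cy"],np.round(s["R"],3).tolist(),np.round(s["t"],3), -s["R"].T@s["t"])
print(r.sense())
E
```

```text
top 479.1209362964843 479.1209362964843 325.0914215029332 208.17654894184233 [[-0.026, -1.0, -0.009], [-0.994, 0.027, -0.11], [0.11, 0.006, -0.994]] [-0.078  0.498  1.436] [ 0.33526768 -0.10080141  1.48079862]
side 375.7110057802707 375.7110057802707 322.1061428495248 198.61209996123407 [[0.999, -0.044, 0.013], [-0.01, -0.486, -0.874], [0.045, 0.873, -0.486]] [-0.488  0.033  1.43 ] [ 0.42413426 -1.2529905   0.73034909]
{'clock': 0.1, 'joints': array([ 6.33302408e+01,  5.25874576e+00,  7.05756837e+01, -2.15111210e-03,
        1.04267332e+02, -3.24976639e+00]), 'joint_vel': array([ 0.02581659, -0.05542718, -0.1573784 ,  0.03751704,  0.01976108,
        0.07727802]), 'joint_torque': array([ 2.55366162e-03, -4.47857201e+01, -4.07569242e+01,  6.99766818e-02,
        2.84070085e-02, -1.42167009e-04]), 'tcp_pos': array([0.23852015, 0.55060477, 0.40361325]), 'orientation': array([-1.79898284e+02, -3.68637942e-03,  1.56579476e+02]), 'contact_force': array([ 0.14476155, -0.43423939,  0.21570187]), 'torque': array([-0.03546733, -0.00014746, -0.01595441]), 'gripper_force': 0.0, 'opening': 0.08771354331217936}
```

View pics/top0.png

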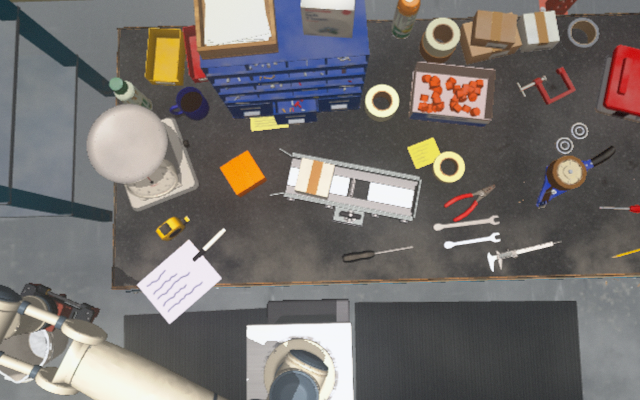

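View pics/side0.png

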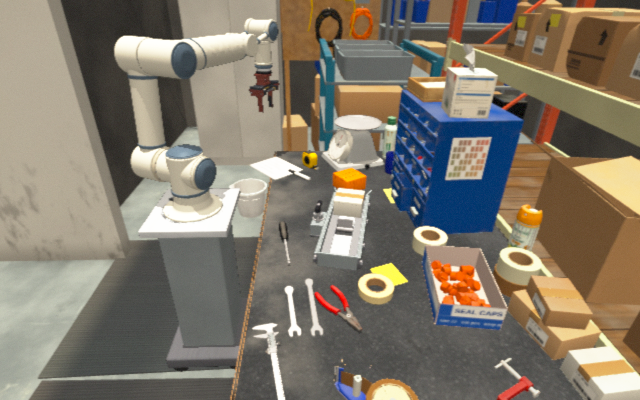

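Top view: the lane runs from its flared mouth at (285,175) to the end stop at (415,200), so travel is roughly along world -y. The plunger is at (348,216), on the robot's side.

Candidates for the carton are the white one with brown tape in the lane (313,177), the orange box (242,173), and the boxes at the rear (540,30), (495,28) and (328,15). I choose (313,177). For the handle I choose the dark bar at (348,216); the clamp at (550,85) is not it. I'll check both in one close crop.

```bash
python3 - <<'E'
import cv2, numpy as np
a=cv2.imread("pics/top0.png")[140:235,270:430]; a=cv2.resize(a,None,fx=5,fy=5,interpolation=cv2.INTER_CUBIC)
b=cv2.imread("pics/side0.png")[175:275,300:385]; b=cv2.resize(b,None,fx=6,fy=6,interpolation=cv2.INTER_CUBIC)
cv2.imwrite("pics/topc.png",a); cv2.imwrite("pics/sidec.png",b)
E
```

```text
(no output)
```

View pics/topc.png

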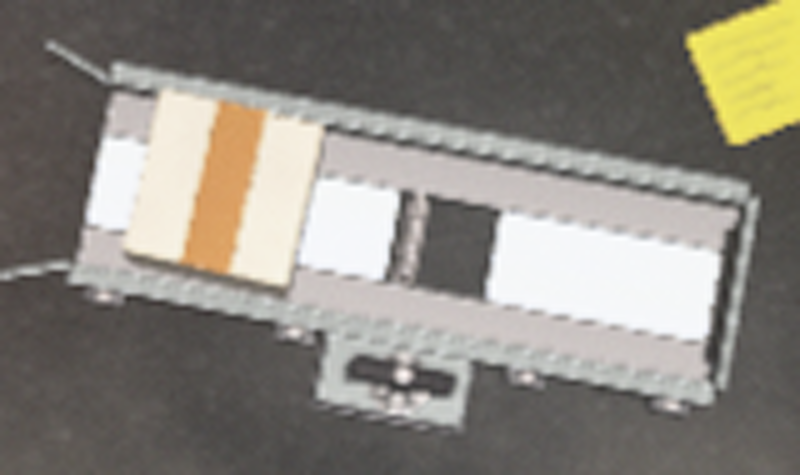

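View pics/sidec.png

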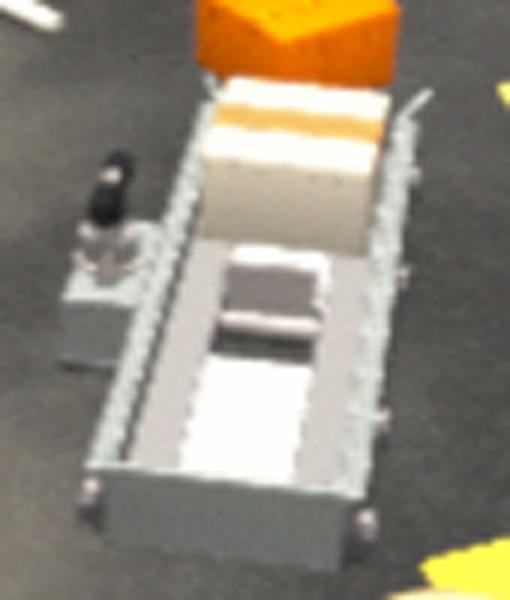

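The crops confirm it: the white taped carton stands before the upright flap (top crop 412,240), and the black bar lies along the lane (top crop 400,372; side crop 112,190). Next I fit the lane pose and the carton.

```bash
cat > fit.py <<'E'
import numpy as np
from scipy.optimize import least_squares
def proj(s,X):
    c=np.asarray(X)@s["R"].T+s["t"]; return np.c_[s["fx"]*c[:,0]/c[:,2]+s["cx"], s["fy"]*c[:,1]/c[:,2]+s["cy"]]
def ray(s,uv,z):
    d=np.array([(uv[0]-s["cx"])/s["fx"],(uv[1]-s["cy"])/s["fy"],1])@s["R"]; o=-s["R"].T@s["t"]
    return o+d*(z-o[2])/d[2]
E
python3 - <<'E'
from fit import *
T=dict(np.load("pics/top0.npz"));S=dict(np.load("pics/side0.npz"))
t=lambda p:(np.array(p)+.5)/5-.5+[270,140]
s=lambda p:(np.array(p)+.5)/6-.5+[300,175]
L=np.array([[-200,57,44],[-200,-57,44],[195,57,44],[195,-57,44],[8,-92,103],[0,0,52]])/1e3
tp=t([(112,70),(75,272),(748,190),(714,392),(400,374),(414,240)])
Ls=np.array([[195,-57,44],[195,57,44],[8,-92,94],[0,0,52]])/1e3
sp=s([(97,465),(365,492),(112,190),(277,256)])
def W(p,L): 
    c,q=np.cos(p[2]),np.sin(p[2]); return np.c_[p[0]+c*L[:,0]-q*L[:,1],p[1]+q*L[:,0]+c*L[:,1],L[:,2]]
f=lambda p:np.r_[proj(T,W(p,L))-tp,proj(S,W(p,Ls))-sp].ravel()
o=least_squares(f,[.42,-.15,-1.7],loss="soft_l1");p=o.x
print(p,np.degrees(p[2]));print(np.round(f(p).reshape(-1,2),1).tolist())
R=np.array([[np.cos(p[2]),-np.sin(p[2])],[np.sin(p[2]),np.cos(p[2])]])
print("handle",p[:2]+R@[.008,-.092])
C=np.array([(ray(T,q,.08)[:2]-p[:2])@R for q in t([(160,88),(325,125),(290,288),(125,250)])])
print("carton lane",C.round(4).tolist(),C.mean(0))
E
```

```text
[ 0.55874593 -0.17534723 -1.79129182] -102.63346110393178
[[-0.6, 2.1], [-0.8, -2.1], [-0.2, 2.5], [0.0, -1.1], [0.3, 0.1], [-0.1, -1.8], [2.2, 0.8], [-4.3, 0.9], [-0.1, -0.0], [-0.6, 1.2]]
handle [ 0.46722362 -0.16303193]
carton lane [[-0.1648, 0.051], [-0.0641, 0.0478], [-0.0657, -0.0521], [-0.1658, -0.0486]] [-0.11506859 -0.00047005]
```

```bash
cat >> fit.py <<'E'
P=np.array([0.55875,-0.17535]);TH=-102.63
def lane(x,y,z):
    a=np.radians(TH); return [P[0]+x*np.cos(a)-y*np.sin(a),P[1]+x*np.sin(a)+y*np.cos(a),z]
E
python3 - <<'E'
from station import r
from fit import *
h=lane(.008,-.092,.26)
for y in (TH,TH+180):
    for d in(-60,0,60):
        q=r.inverse_kinematics(h,[180,0,y+d]); print(y+d,None if q is None else np.round(q))
for y in (TH+90,TH-90):
    for x in(-.19,.06):
        q=r.inverse_kinematics(lane(x,0,.22),[180,0,y]); print(y,x,None if q is None else np.round(q))
print(r.inverse_kinematics([.35,.28,.5],[180,0,120]))
E
```

```text
-162.63 [ -23.  -10.  100.    0.   90. -131.]
-102.63 None
-42.629999999999995 [-23. -10. 100.  -0.  90. 109.]
17.370000000000005 [-23. -10. 100.  -0.  90.  49.]
77.37 [-23. -10. 100.   0.  90. -11.]
137.37 [-23. -10. 100.   0.  90. -71.]
-12.629999999999995 -0.19 [ -2.   8.  87.  -0.  86. 100.]
-12.629999999999995 0.06 [-26.   7.  88.  -0.  86.  76.]
-192.63 -0.19 [ -2.   8.  87.   0.  86. -80.]
-192.63 0.06 [ -26.    7.   88.    0.   86. -104.]
[ 3.43094106e+01 -1.54755188e+01  8.01777198e+01 -2.54444375e-14
  1.15297799e+02  4.30941057e+00]
```

```bash
python3 - <<'E'
from station import r
from fit import *
import cv2
r.reach([.35,.28,.5],[180,0,120])
r.reach(lane(.008,-.092,.36),[180,0,77.37])
r.servo_line(lane(.008,-.092,.26),speed=.12)
s=r.sense();print(s["clock"],s["tcp_pos"],s["contact_force"])
a=r.snapshot("side")["frame"];b=r.snapshot("top")["frame"]
a=cv2.resize(a[130:270,250:400,::-1],None,fx=4,fy=4,interpolation=2)[:500]
cv2.imwrite("pics/c1.png",a)
E
```

```text
4.0083 [ 0.46746645 -0.16310755  0.26097959] [-0.1186518   0.29844358  0.17614219]
```

View pics/c1.png

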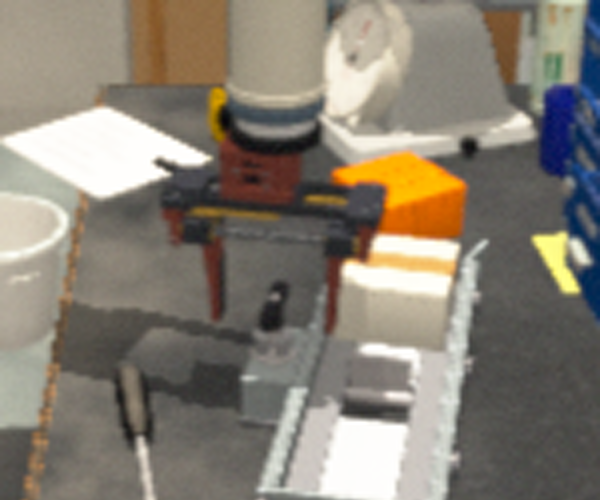

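The fingers (217,318) and (330,330) straddle the black bar (272,305), with the bar midway between them. Now I grab and lift.

```bash
python3 - <<'E'
from station import r
from fit import *
def st(n):
    s=r.sense();print(n,round(s["clock"],2),s["tcp_pos"].round(4),s["contact_force"].round(1),s["torque"].round(2),round(s["opening"],4),round(s["gripper_force"],1))
r.grab(40);st("grab")
r.servo_line(lane(.008,-.092,.2695),speed=.03);st("half")
r.servo_line(lane(.008,-.092,.280),speed=.03);st("up")
E
```

```text
grab 5.23 [ 0.4673 -0.163   0.26  ] [ 1.7  0.3 -0.4] [-0.1  -0.17 -0.03] 0.0134 40.0
half 5.7 [ 0.4674 -0.1631  0.2679] [ 5.9 -1.5 -8.6] [-0.34 -0.87  0.03] 0.0135 40.0
up 6.2 [ 0.4674 -0.1631  0.2776] [  6.4  -2.2 -11.4] [-0.47 -1.17 -0.  ] 0.0136 40.0
```

```bash
python3 - <<'E'
from station import r
from fit import *
def st(n):
    s=r.sense();print(n,round(s["clock"],2),s["tcp_pos"].round(4),s["orientation"].round(1),s["contact_force"].round(1),s["torque"].round(2),round(s["opening"],4))
r.wait(.3);st("settled")
z=.2805+max(0,.2797-r.sense()["tcp_pos"][2])
r.servo_line(lane(.008,-.092,z),speed=.03);r.wait(.2);st("up")
for d in(20,40,60):
    r.servo_line(lane(.008,-.092,z),[180,0,77.37+d],speed=.03);st(d)
r.wait(.2);st("t")
E
```

```text
settled 6.5 [ 0.4674 -0.1631  0.2775] [-179.9   -0.    77.4] [  5.9  -2.4 -12.6] [-0.46 -1.14 -0.04] 0.0136
up 6.95 [ 0.4674 -0.1631  0.2801] [-179.9   -0.    77.4] [  6.6  -2.2 -13.8] [-0.51 -1.19 -0.01] 0.0139
20 7.45 [ 0.4674 -0.1631  0.2801] [-1.799e+02 -1.000e-01  9.740e+01] [  6.4  -2.8 -13.8] [-0.45 -1.21  0.02] 0.0138
40 7.95 [ 0.4673 -0.1631  0.28  ] [-1.799e+02 -1.000e-01  1.174e+02] [  5.8  -1.7 -13.5] [-0.49 -1.16  0.05] 0.0136
60 8.45 [ 0.4673 -0.1631  0.28  ] [-1.800e+02 -1.000e-01  1.374e+02] [  5.4  -3.2 -13.6] [-0.45 -1.09  0.05] 0.0138
t 8.65 [ 0.4673 -0.1631  0.28  ] [-1.800e+02 -1.000e-01  1.374e+02] [  4.7  -2.2 -13.5] [-0.52 -1.22  0.05] 0.0141
```

```bash
python3 - <<'E'
from station import r
from fit import *
import cv2
def st(n):
    s=r.sense();print(n,round(s["clock"],2),s["tcp_pos"].round(4),s["contact_force"].round(1),s["torque"].round(2),round(s["opening"],4))
r.servo_line(lane(.008,-.092,.2755),speed=.03);r.wait(.15);st("d1")
r.servo_line(lane(.008,-.092,.2745),speed=.03);r.wait(.15);st("d2")
r.let_go();st("open")
r.servo_line(lane(.008,-.092,.36),speed=.2);r.wait(.1);st("away")
a=r.snapshot("side")["frame"]
cv2.imwrite("pics/c2.png",cv2.resize(a[175:275,290:390,::-1],None,fx=5,fy=5,interpolation=2))
E
```

```text
d1 9.19 [ 0.4672 -0.163   0.2753] [ 3.  -0.7 -6.9] [-0.2  -0.57  0.04] 0.014
d2 9.59 [ 0.4672 -0.163   0.2751] [-0.7  0.5  0.6] [-0.05  0.02  0.05] 0.0137
open 10.8 [ 0.4672 -0.1631  0.2745] [-0.7  0.2  0.2] [-0.09 -0.04 -0.01] 0.0879
away 11.47 [ 0.4671 -0.163   0.3578] [ 0.  -0.4  0.4] [ 0.01  0.04 -0.01] 0.0873
```

View pics/c2.png

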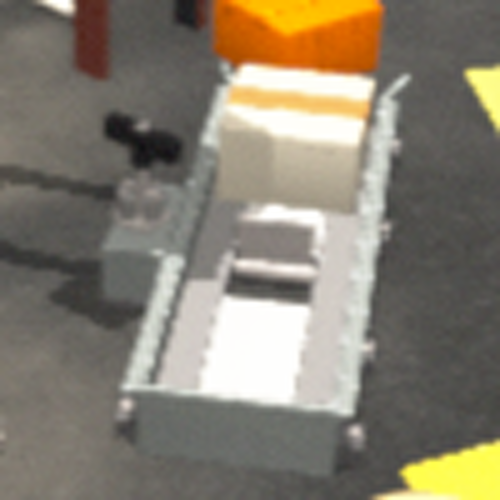

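The bar is turned 60° and stands higher (145,138), with the carton still before the flap. The force vanished at +15 mm, so it is parked in the notch. Now the push.

```bash
python3 - <<'E'
from station import r
from fit import *
import cv2
def st(n):
    s=r.sense();print(n,round(s["clock"],2),s["tcp_pos"].round(4),s["contact_force"].round(1),s["torque"].round(2),round(s["opening"],4))
Y=TH+270
r.grab(10)
r.reach(lane(-.195,0,.33),[180,0,Y])
r.servo_line(lane(-.195,0,.217),speed=.12);st("behind")
for x in(-.15,-.09,-.04):
    r.servo_line(lane(x,0,.217),speed=.06);st(x)
a=r.snapshot("side")["frame"]
cv2.imwrite("pics/c3.png",cv2.resize(a[150:275,270:395,::-1],None,fx=4,fy=4,interpolation=2))
E
```

```text
behind 14.86 [0.6017 0.0149 0.2182] [0.2 0.2 0.8] [-0.01  0.02 -0.  ] 0.0004
-0.15 15.76 [ 0.5914 -0.0292  0.2167] [-0.2  0.1  0.2] [-0.02 -0.    0.  ] 0.0004
-0.09 16.91 [ 0.5783 -0.0878  0.2168] [-0.   0.7  0.1] [ 0.03 -0.03  0.04] 0.0006
-0.04 17.89 [ 0.5675 -0.1364  0.2171] [-0.2 -0.2  0.5] [ 0.01 -0.01  0.02] 0.0007
```

View pics/c3.png

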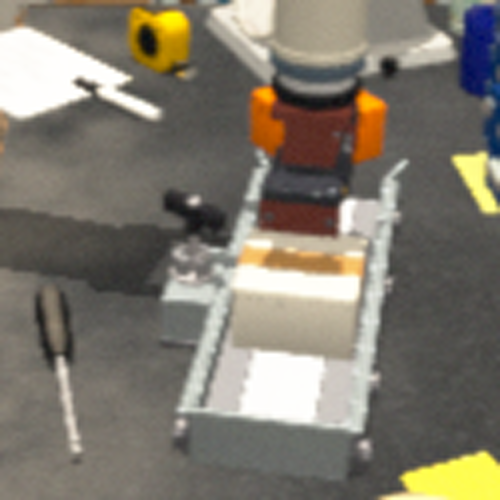

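The carton (298,300) is flat and folding the flap down, and the plunger is still parked. I finish the push, lift straight up and measure.

```bash
python3 - <<'E'
from station import r
from fit import *
import cv2
def st(n):
    s=r.sense();print(n,round(s["clock"],2),s["tcp_pos"].round(4),s["contact_force"].round(1),s["torque"].round(2))
r.servo_line(lane(.047,0,.217),speed=.05);st("end")
r.wait(.2)
r.servo_line(lane(.045,0,.217),speed=.02)
r.servo_line(lane(.045,0,.33),speed=.1);st("up")
r.reach([.35,.15,.45],[180,0,167])
s=r.snapshot("top");np.savez("pics/t4.npz",**s)
a=cv2.resize(s["frame"][140:235,270:430,::-1],None,fx=4,fy=4,interpolation=2)
b=cv2.resize(r.snapshot("side")["frame"][185:275,300:390,::-1],None,fx=4,fy=4,interpolation=2)[:,:160*4]
o=np.zeros((560,800,3),np.uint8);o[:380,:640]=a;cv2.imwrite("pics/t4.png",a);cv2.imwrite("pics/s4.png",b)
E
```

```text
end 19.83 [ 0.5485 -0.2212  0.217 ] [-0.4  1.2 -0.4] [ 0.14 -0.02 -0.04]
up 21.57 [ 0.5488 -0.2192  0.3289] [-0.1  0.4 -0.5] [ 0.03 -0.01 -0.01]
```

View pics/t4.png

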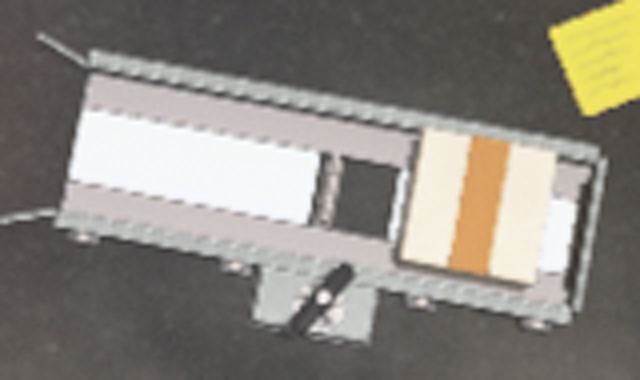

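View pics/s4.png

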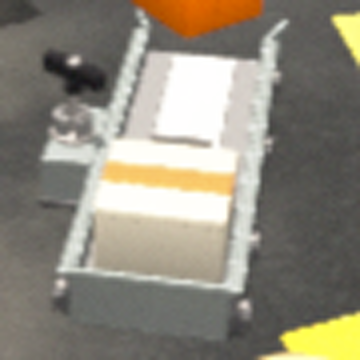

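The flap is upright again at (330,190), as before. The carton (478,207) lies flat beyond it, and the handle (325,298) is still turned. I compute the carton's lane position and hand in if it is within limits.

```bash
python3 - <<'E'
from station import r
from fit import *
T=dict(np.load("pics/t4.npz"));a=np.radians(TH);R=np.array([[np.cos(a),-np.sin(a)],[np.sin(a),np.cos(a)]])
C=np.array([(ray(T,(np.array(q)+.5)/4-.5+[270,140],.08)[:2]-P)@R for q in [(422,128),(557,152),(530,283),(402,262)]]).mean(0)
print(C)
if .092<C[0]<.138 and abs(C[1])<.015: print(r.hand_in(), r.sense()["clock"])
E
```

```text
[0.1087429  0.00048023]
the job is handed in; nothing more can be done
the job is handed in; nothing more can be done
```

The plunger is parked in its notch at about +60°, the carton lies flat past the upright flap at about lane x = 109 mm, y = 0, nothing on the bench was touched as far as I could see, and the job is handed in; it returned no verdict.

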